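Snap the plating rack onto the rinse rail

TASK

The loaded plating rack is standing in its wooden loading stand. Lift it out, hang it on the rinse rail by pushing its snap hook gently down over the rail until the rail is fully home in the crook and the gate flicks shut beneath it (press no harder than about 25 N), and have it up against the brass stop collar, on the collar's long-rail side, in front of the spray nozzles. Leave it hanging still and upright on its own, and do not disturb the other things on the bench.

Things in the scene. Friction and masses are not known exactly. Their poses are not given: they have to be found in the camera images.
- rack: Plating rack, 219 mm tall, 0.27-0.47 kg: black square spine 10 mm thick, two cross-arms 112 mm long (along y) with rings on the +x side, steel strap hook and grip on top. Origin: underside of the foot, on the spine axis; z up, x the way the hook's mouth faces, y along the rail when hung. 94 mm up, a 5 mm step takes the strap to x = -10.5 mm, the hook's back. Starts upright in the stand.
- rack_grip (a point): Middle of the rack's black grip block: 16 mm thick along rack x, 28 mm wide along y, 42 mm tall (20 mm above, 22 mm below this point), 201 mm above the foot. Best gripped across the 16 mm. The hook's crook starts 27 mm below this point.
- hook_seat (a point): Where the rail's axis lies when home in the crook: 165 mm above the foot, 36 mm straight below rack_grip. Flat strap 4 mm thick, 12 mm wide (6 mm either side in y). Inside 17 mm wide in x, its ceiling 5 mm above this point; back on the -x side; nose on the +x side ends 15 mm below, its tip flared out to x = +17 mm. Between gate and step the rail has free room 31 to 61 mm below this point.
- gate (a joint): Angle of the spring gate, rad: 0 shut (sprung), up to 0.69 folded to the hook's back. A bar across the mouth, pivot on the back 34 mm below and 10.5 mm to -x of hook_seat, tip (2 mm radius) inside the nose, 12 mm below and 8 mm to +x. Going down, the rail folds it in: up to 13 N up at first, then less, and up to 7 N sideways; it shuts past the rail only 2-3 mm from home.
- stand: Fixed hardwood loading stand, 80 x 80 x 45 mm, with a 12 mm square socket in the middle of its top, 35 mm deep, loosely holding the rack's foot. Origin: centre of its underside, z up.
- station: Fixed rinse station: white tray 200 (x) x 400 (y) x 40 mm; round steel rail, 10 mm diameter, along y, level, about 210 mm above the bench, clamped in two slotted uprights (28 mm in x, 10 mm in y, 235 mm high) at y = -165 and 165 mm; copper spray pipe along y at x = 80 mm, z = 100 mm, nozzles out to x = 54 mm at y = 55, 100, 145 mm. Origin: under the tray's centre; x away from robot, y to the left.
- rail_mid (a point): Middle of the station's slots, midway between the uprights, 210 mm above the bench; axes as the station's. The rail's axis runs straight above, through or below this point: its height is set by hand in the slots, up to 10 mm higher or lower, and is not measured, so feel for it. It is clamped tight and stays put.
- collar_mark (a point): 106 mm to +y of rail_mid, at the same height: level along the rail with the face of the fixed brass stop collar that looks along the long free part of the rail (to -y of the station); the rail's axis is up to 10 mm above or below this point. Collar 22 mm in diameter, 14 mm long, on from this face to +y. Against it, hook_seat is 6 mm to -y of this point.
- ring_tray: Bystander: light wooden tray 85 x 85 x 30 mm with four compartments and rings. Origin under its centre.
- mandrel: Bystander: steel ring mandrel 270 mm long, 25 mm thick, lying. Origin at the centre of its thick end.
- beaker: Bystander: glass beaker, 72 mm wide, 95 mm high. Origin under its centre.
- jar: Bystander: amber jar, 66 mm wide, 85 mm high. Origin under its centre.
- brush: Bystander: bench brush lying. Origin on its underside.
- pliers: Bystander: pliers lying, 140 mm long. Origin near the joint.
- parts_box: Bystander: blue plastic box 100 x 130 x 45 mm. Origin under its centre.
Mind the look-alikes: they are no part of the job. Of the things that look like the stand, the larger one is meant. Of the things that look like the rack, the larger one is meant.

How it is judged:
On the way, in this order (a step that is already met when the one before it is completed fails the run):
1. the rack is lifted clear of its stand (z of rack in the frame of stand above 0.05 m), for 0.1 s.
2. the rail is in the crook and the gate has shut beneath it (x of hook_seat in the frame of rail_mid between -0.005 and 0.005 m and value of joint gate below 0.06 rad and z of hook_seat in the frame of rail_mid between -0.0125 and 0.0125 m), for 0.2 s.
At the end, for the whole second after the job is handed in: Rack hanging at rest by its hook: rail in the crook (hook_seat within 12.5 mm in height, 5 mm across, of rail_mid's line), gate shut beneath it (under 0.06 rad), hook against the long-rail side of the collar (gap under 5 mm), upright within 8 degrees, arms along the rail within 14 degrees (all of step 2 and y of hook_seat in the frame of collar_mark between -0.011 and -0.003 m and angle between rack's own z axis and vertical below 0.14 rad and angle between the y axis of rack and the y axis of station, either way round below 0.25 rad and linear speed of rack below 0.03 m/s); the robot touches nothing.
It fails at once if the rack or its hook is pressed on the station with more than 25 N (contact force between rack and station above 25 N).
It fails at once if a bystander is disturbed (moved more than 30 mm) (distance of any of ring_tray, mandrel, beaker, jar, brush, pliers, parts_box from where it was at the start of the episode above 0.03 m).
It also fails if it takes over 67 s, if anything falls off the work surface, if the arm or the gripper's body presses on something with over 40 N, if the wrist force passes 120 N, or if a joint passes its speed limit or range.

ROBOT

A 7-joint arm with a two-finger parallel gripper is mounted at the origin on the work surface. World frame = base frame: x ahead of the robot, y to its left, z up, the work surface at z = 0. Lengths are in m, angles in rad, forces in N, time in s.
With the tool pointing down it reaches from about 0.4 to 0.85 m from the base axis. Payload 10.4 kg.
Tool frame: the origin (TCP) lies midway between the tips of the shut fingers; the grasp point (between the pads) lies 19 mm behind it (manip.hold_point_z is the distance from the TCP to the grasp point, in m); z points along the fingers, y is the line along which they close (so a half turn about z gives the same grasp; the last joint's range is limited). The gripper opens to 85 mm and grips with 20 to 120 N. Pads are 22 mm wide; open, the fingers measure 114 mm over their backs; the gripper's body (76 mm by 85 mm) begins 54 mm behind the grasp point. The pads swing forward as they close: fully open they stand 13 mm farther back than shut.
Start: joints at [1.282, 0.332, -0.065, 1.46, 0.022, 1.35, -0.088], TCP at [0.164, -0.603, 0.231] pointing down, gripper open.
Joint ranges: [-2.6, 2.6], [-0.5, 2.12], [-1.47, 1.34], [0.16, 2.42], [-1.27, 4.41], [0.06, 2.06], [-2.6, 2.6]. Speed limits (rad/s): [2.22, 2.22, 2.79, 2.79, 3.14, 3.14, 3.14].

INTERFACE

Orientations are given as a unit quaternion [x, y, z, w].
In Python, from workcell import manip, eyes, job gives the robot as it stands.
- The arm moves only by the shell command python3 -m crank 'ROWS' [FORCE]. ROWS is JSON, a list that holds one entry, the list of rows, each a list of 7 numbers: the finger opening in cm, from 0 to 8.54, then the shift along the world's x, y, z in cm, then the turn, a rotation vector about the world's x, y, z in degrees. In form: [[[hand, x, y, z, ax, ay, az], ...]]. A call has 1 to 20 rows; each row shifts and turns the commanded pose from where the row before left it; what a row does not reach is not made up. A row lasts 1/8 s, in which the tool goes at most 62.5 mm and 10.7 degrees, less where a joint would pass 70% of its speed; a pose out of reach is approached as far as the arm can. A call with a gripper value outside its range is refused whole. The fingers move at their own pace and stop on an object; FORCE is the grip in N (left out, the last holds). Time passes only in rows, so rows that do not move let the fingers close. It gives the time, the measured TCP pose, the force, the opening and the grip force at its end, in the units of the state.
- manip.get_obs(): the state, without advancing time (a new reading comes with each control period).
- eyes.camera(name): name is "scene" or "top" or "wrist"; returns (picture, depth): 420x560x3 uint8, red, green, blue; 420x560 float32, m along the optical axis (not along the pixel's ray), 0 where there is no reading.
- eyes.camera_params(name): a dict with "fx", "fy", "cx", "cy" (pixels), "world_from_camera" (4x4, takes a point from camera to world coordinates); the wrist camera has in their place "hand_eye" (4x4, takes a point from camera to tool coordinates, whose origin is the TCP and whose axes are the flange's). Camera axes: x right, y down, z forward; pixel columns grow to the right and rows downward; lengths in m; the calibration is good to about 2 mm. A picture is of the moment at which its call begins: read the wrist's pose just before it. camera_params takes no time and is no camera call.
- job.hand_in(): hands the job in; it is judged then, once.
The state is a dict: "clock": time; "joint_pos": joint angles; "joint_velocities": joint speeds; "tau": joint torques, N m; "position": TCP position; "ee_rot": TCP orientation; "ft_force": force on the tool from outside, world axes, zero at the start; "torque": the same for the moment, N m; "grip_width": opening from 0.0 (shut) to 1.0 (fully open); "grasp_force": force on a finger pad.
Only numpy, scipy, OpenCV 4.12 (cv2) and the standard library are available. Lean on these libraries where they do the work, as an engineer would, in place of code of your own. Each camera call takes 0.05 s, during which the arm holds its last target. There are 200 camera calls.

## Working session

There is one attempt and no reset: what is moved stays moved. The work goes in short steps, Python scripts to look and compute and a shell command to move; the robot and the scene stay as the last step left them, time stands still between calls to the robot, and variables do not carry over. Pictures are saved under pics/ and viewed, at most 10 in all, crops included, and the job is handed in when it is done.

```bash
mkdir -p pics; ls; cat > h.py <<'E'
import numpy as np, cv2
from workcell import manip, eyes, job
from scipy.spatial.transform import Rotation as R
def snap(n):
    o=manip.get_obs(); im,d=eyes.camera(n); p=eyes.camera_params(n)
    if 'world_from_camera' in p: T=np.array(p['world_from_camera'])
    else:
        W=np.eye(4); W[:3,:3]=R.from_quat(o['ee_rot']).as_matrix(); W[:3,3]=o['position']; T=W@np.array(p['hand_eye'])
    np.savez(f'last_{n}.npz',im=im,d=d,T=T,K=[p['fx'],p['fy'],p['cx'],p['cy']]); return im,d,T,[p['fx'],p['fy'],p['cx'],p['cy']]
def load(n):
    z=np.load(f'last_{n}.npz'); return z['im'],z['d'],z['T'],z['K']
def pts(d,T,K):
    v,u=np.mgrid[:d.shape[0],:d.shape[1]]
    P=np.stack([(u-K[2])/K[0]*d,(v-K[3])/K[1]*d,d],-1)
    return P@T[:3,:3].T+T[:3,3]
def plane(u,v,z,T,K):
    r=T[:3,:3]@np.array([(u-K[2])/K[0],(v-K[3])/K[1],1]); return T[:3,3]+r*(z-T[2,3])/r[2]
def proj(P,T,K):
    q=np.linalg.inv(T)@np.append(P,1); return K[0]*q[0]/q[2]+K[2],K[1]*q[1]/q[2]+K[3]
def save(im,f): cv2.imwrite('pics/'+f,im[:,:,::-1])
E
python3 - <<'E'
from h import *
for n in ['scene','top']:
    im,d,T,K=snap(n); save(im,n+'0.png'); print(n,T.round(3).tolist(),K)
o=manip.get_obs(); print(o['ee_rot'],o['position'],o['clock'],manip.hold_point_z,o['ft_force'],o['grip_width'])
E
```

```text
pics
scene [[-0.881, 0.385, -0.276, 0.896], [0.474, 0.724, -0.501, 0.608], [0.006, -0.572, -0.82, 1.107], [0.0, 0.0, 0.0, 1.0]] [388.28204561776636, 388.28204561776636, 280.9470235187995, 209.88916347515365]
top [[0.019, -0.981, 0.191, 0.329], [-1.0, -0.02, -0.004, 0.001], [0.008, -0.191, -0.982, 1.338], [0.0, 0.0, 0.0, 1.0]] [395.1973363048869, 395.1973363048869, 280.3580521048828, 207.9264589035734]
[ 9.91176062e-01  1.32550413e-01 -1.11285504e-04 -6.24942214e-04] [ 0.16410833 -0.60272717  0.23059524] 0.1 0.0187 [0.16623975 0.9152502  0.47067873] 0.9999265705354196
```

View pics/top0.png

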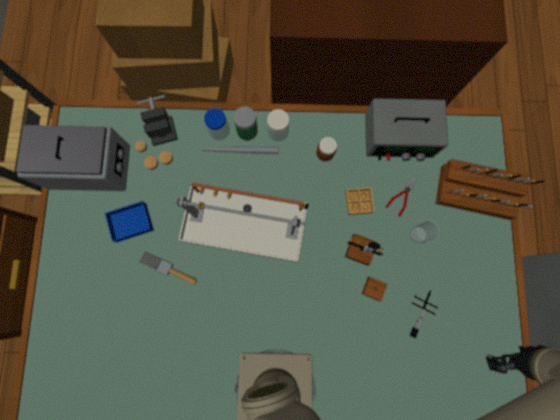

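View pics/scene0.png

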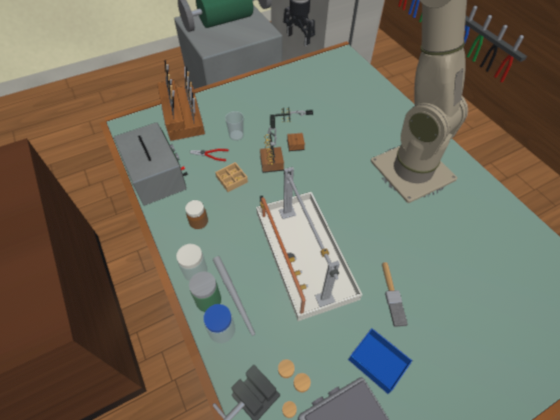

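```bash
python3 - <<'E'
from h import *
a=load('top')[0]; b=load('scene')[0]
r=lambda c:cv2.resize(c,(400,300),interpolation=cv2.INTER_CUBIC)
row1=np.hstack([r(a[175:271,175:303+15]),r(a[225:315,335:455])])
row2=np.hstack([r(b[165:315,240:370+70]),r(b[95:185,220:340])])
save(np.vstack([row1,row2]),'crop1.png')
E
```

```text
(no output)
```

View pics/crop1.png

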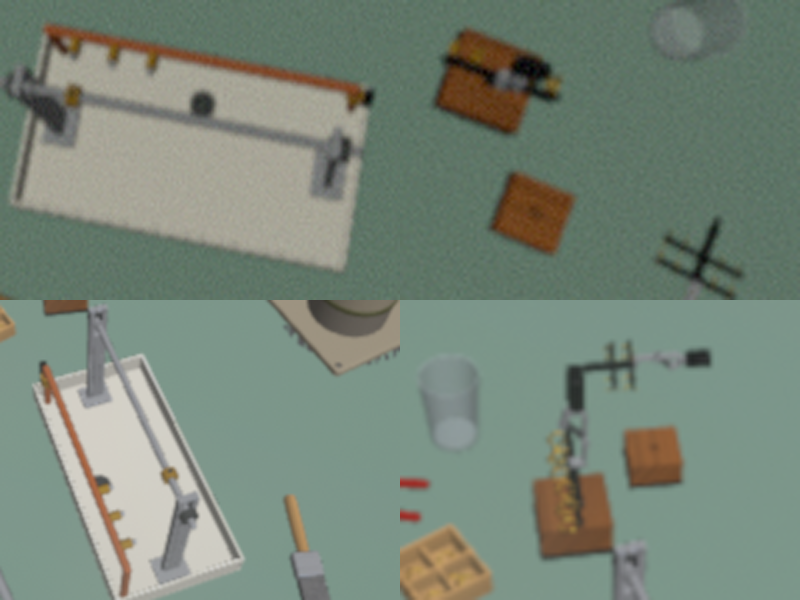

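```bash
cat > m.py <<'E'
from h import *
for n in ['top','scene']:
    im,d,T,K=load(n); P=pts(d,T,K); ok=d>0
    st=(P[...,0]>.35)&(P[...,0]<.75)&(abs(P[...,1]-.1)<.32)
    z=P[...,2]
    hsv=cv2.cvtColor(im,cv2.COLOR_RGB2HSV)
    print(n)
    # rack region by stand
    c=plane(363,249,.045,*load('top')[2:]); near=np.hypot(P[...,0]-c[0],P[...,1]-c[1])<.1
    w=near&(z>.035)&(z<.055)&(P[...,2]>0); q=P[w]; 
    m=(near&(z>.036)&(z<.053)&ok).astype(np.uint8)
    print(' stand z',np.median(q[:,2]), cv2.minAreaRect((P[m>0][:,:2]*1000).astype(np.float32)))
    g=near&(z>.185)&ok; q=P[g]; print(' grip n',len(q),'zmax',np.sort(q[:,2])[-5:], q.mean(0), cv2.minAreaRect((q[q[:,2]>q[:,2].max()-.015][:,:2]*1000).astype(np.float32)) if len(q)>5 else '')
    vs,us=np.where(g); print(' grip px',us.min(),us.max(),vs.min(),vs.max())
    # station: rail points
    r=st&(z>.19)&(z<.228)&ok&~near; q=P[r]; print(' rail n',len(q))
    vx,vy,x0,y0=cv2.fitLine(q[:,:2].astype(np.float32),cv2.DIST_HUBER,0,.003,.003).ravel(); s=(q[:,:2]-[x0,y0])@[vx,vy]
    print(' rail dir deg',np.degrees(np.arctan2(vy,vx)),'pt',x0,y0,'ends',np.array([x0,y0])+s.min()*np.array([vx,vy]),np.array([x0,y0])+s.max()*np.array([vx,vy]),'zmed/max',np.percentile(q[:,2],[50,90,99]))
    u=st&(z>.228)&(z<.26)&ok&~near; k,lab,stt,cen=cv2.connectedComponentsWithStats(u.astype(np.uint8))
    for i in range(1,k):
        if stt[i,4]>5: print(' upright top',P[lab==i].mean(0).round(4),stt[i])
    b=st&(z>.19)&(z<.235)&ok&(hsv[...,0]>8)&(hsv[...,0]<30)&(hsv[...,1]>110)
    print(' brass',b.sum(),P[b].mean(0) if b.any() else '', np.argwhere(b).mean(0) if b.any() else '')
    p=st&(z>.09)&(z<.125)&ok&(hsv[...,0]<14)&(hsv[...,1]>110); q=P[p]
    vx,vy,x0,y0=cv2.fitLine(q[:,:2].astype(np.float32),cv2.DIST_HUBER,0,.003,.003).ravel(); print(' pipe',len(q),np.degrees(np.arctan2(vy,vx)),x0,y0)
    t=st&(z>.03)&(z<.05)&ok&~near; print(' tray rim',t.sum(), cv2.minAreaRect((P[t][:,:2]*1000).astype(np.float32)))
E
python3 m.py
```

```text
top
 stand z 0.04535737843745424 ((428.4350891113281, -278.2535705566406), (102.47673034667969, 123.7701644897461), 71.8819351196289)
 grip n 80 zmax [0.23347256 0.23373526 0.23498533 0.23502967 0.23534343] [ 0.44494732 -0.27038532  0.22389548] ((445.5951232910156, -272.7153625488281), (28.19964027404785, 16.14706039428711), 65.32172393798828)
 grip px 368 380 241 249
 rail n 521
 rail dir deg 81.02249 pt 0.5365093 0.12336695 ends [ 0.50537938 -0.07368019] [0.56563829 0.30774888] zmed/max [0.2071439  0.21231872 0.22021555]
 upright top [0.5621 0.2791 0.2348] [179 195   6  11  41]
 upright top [ 0.5107 -0.046   0.2356] [293 215   5  10  36]
 brass 23 [0.55066926 0.22763313 0.21189967] [205.43478261 200.60869565]
 pipe 282 81.04296 0.61332875 0.10139149
 tray rim 429 ((536.5908813476562, 117.68255615234375), (400.42425537109375, 200.58251953125), 81.08319091796875)
scene
 stand z 0.044871489927352126 ((429.06890869140625, -269.6573486328125), (93.1869888305664, 140.84059143066406), 79.48397064208984)
 grip n 75 zmax [0.2327247  0.23278553 0.23281024 0.23283097 0.23450622] [ 0.45292611 -0.2679355   0.21698241] ((449.57843017578125, -271.974853515625), (28.885089874267578, 13.287457466125488), 62.405330657958984)
 grip px 269 274 114 128
 rail n 562
 rail dir deg 81.00125 pt 0.5448981 0.1453907 ends [ 0.51194751 -0.0626806 ] [0.57077968 0.30882378] zmed/max [0.20679996 0.21416268 0.22503275]
 upright top [ 0.5143 -0.0449  0.2346] [284 167   9   5  35]
 upright top [0.5655 0.28   0.2341] [328 260  11   8  50]
 brass 20 [0.55891719 0.23165889 0.21123142] [251.75 323.95]
 pipe 271 81.18898 0.61663836 0.09571696
 tray rim 873 ((538.7496337890625, 116.06299591064453), (403.1320495605469, 201.75115966796875), 81.09555053710938)
```

```bash
python3 -m crank '[[[8.5,3.5,4.1,1.8,0,0,6.4],[8.5,3.5,4.1,1.8,0,0,6.4],[8.5,3.5,4.1,1.8,0,0,6.4],[8.5,3.5,4.1,1.8,0,0,6.4],[8.5,3.5,4.1,1.8,0,0,6.4],[8.5,3.5,4.1,1.8,0,0,6.4],[8.5,3.5,4.1,1.8,0,0,6.4],[8.5,3.5,4.1,1.8,0,0,6.4],[8.5,0,0,0,0,0,0],[8.5,0,0,0,0,0,0]]]'; cat > w.py <<'E'
from h import *
import sys
im,d,T,K=snap('wrist'); save(im,sys.argv[1]); P=pts(d,T,K); o=manip.get_obs()
X=R.from_quat(o['ee_rot']).as_matrix(); print('tcp',o['position'].round(4),'tool y yaw',np.degrees(np.arctan2(X[1,1],X[0,1])),'cam',T[:3,3].round(3),'ft',o['ft_force'].round(2),o['clock'])
z=P[...,2]; near=(np.hypot(P[...,0]-.446,P[...,1]+.272)<.07)&(d>0)
for lo,hi in [(.222,.245),(.035,.055)]:
    m=near&(z>lo)&(z<hi); 
    if m.sum()>5:
        k,l,s,c=cv2.connectedComponentsWithStats(m.astype(np.uint8)); i=1+s[1:,4].argmax(); m=l==i
        q=P[m]; print(lo,len(q),s[i],q.mean(0).round(4),np.median(q[:,2]),cv2.minAreaRect((q[:,:2]*1000).astype(np.float32)))
E
python3 w.py w1.png
```

```text
clock: 1.35
position: [0.4437, -0.2756, 0.3748]
ee_rot: [0.837, 0.547, -0.0, -0.0]
ft_force: [0.2, -0.1, -0.3]
grip_width: 0.994
grasp_force: 0.0
tcp [ 0.4433 -0.2761  0.3746] tool y yaw -23.704123224142027 cam [ 0.473 -0.208  0.518] ft [ 0.2  -0.23 -0.25] 1.4
0.222 513 [266 177  19  32 513] [ 0.4472 -0.2722  0.2306] 0.23106432007144667 ((446.7074890136719, -273.4119567871094), (28.48985481262207, 16.092544555664062), 69.6755599975586)
0.035 1159 [ 278  134   29   56 1159] [ 0.4766 -0.279   0.0457] 0.045780527990059716 ((472.2071838378906, -282.7062072753906), (79.95361328125, 38.409912109375), 70.01741790771484)
```

View pics/w1.png

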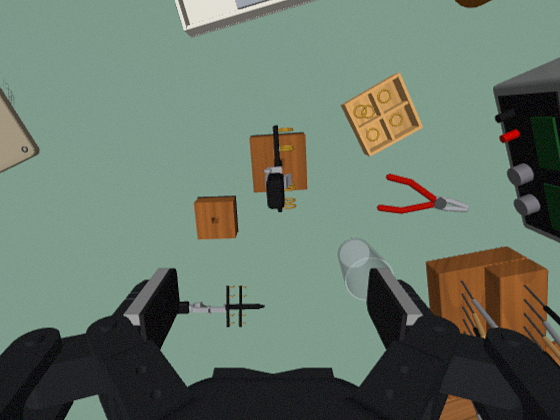

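```bash
python3 -m crank '[[[8.5,0.35,0.3,-3,0,0,3.5],[8.5,0,0,-4,0,0,0],[8.5,0,0,-4,0,0,0],[8.5,0,0,-3,0,0,0],[8.5,0,0,-2,0,0,0],[8.5,0,0,-1,0,0,0],[8.5,0,0,-1,0,0,0],[8.5,0,0,0,0,0,0],[8.5,0,0,0,0,0,0]]]'; python3 w.py w2.png
```

```text
clock: 2.52
position: [0.448, -0.2723, 0.196]
ee_rot: [0.82, 0.573, 0.0, 0.0]
ft_force: [-0.4, -0.1, 0.6]
grip_width: 0.998
grasp_force: 0.0
tcp [ 0.448  -0.2723  0.196 ] tool y yaw -20.076487520860077 cam [ 0.473 -0.203  0.339] ft [ 0.59  0.18 -1.  ] 2.575
0.222 2703 [ 251  272   41   72 2703] [ 0.4478 -0.2706  0.2304] 0.23109049377544982 ((446.88623046875, -272.9935607910156), (27.849252700805664, 16.041799545288086), 68.85317993164062)
0.035 2848 [ 281  153   43   85 2848] [ 0.4755 -0.2803  0.0457] 0.045867833505588124 ((472.51300048828125, -282.8470458984375), (80.21559143066406, 37.96769332885742), 70.0888900756836)
```

```bash
python3 -m crank '[[[0.5,-0.1,-0.05,0,0,0,0],[0.5,0,0,0,0,0,0],[0.5,0,0,0,0,0,0],[0.5,0,0,0,0,0,0],[0.5,0,0,0,0,0,0],[0.5,0,0,0,0,0,0],[0.5,0,0,0,0,0,0],[0.5,0,0,0,0,0,0]]]' 80; python3 -c "
from h import *
o=manip.get_obs();print(o['torque'])"
```

```text
clock: 3.58
position: [0.4482, -0.273, 0.1958]
ee_rot: [0.819, 0.573, 0.001, 0.002]
ft_force: [4.5, -1.9, -2.6]
grip_width: 0.18
grasp_force: 78.4
[-0.7463081  -1.94804414  0.06704395]
```

```bash
python3 -m crank '[[[0.5,0,0,1,0,0,0],[0.5,0,0,1.5,0,0,0],[0.5,0,0,1.5,0,0,0],[0.5,0,0,2,0,0,0],[0.5,0,0,2,0,0,0],[0.5,0,0,2,0,0,0],[0.5,0,0,0,0,0,0],[0.5,0,0,0,0,0,0]]]'; python3 - <<'E'
from h import *
im,d,T,K=snap('scene'); save(cv2.resize(im[60:210,180:380],(800,600),interpolation=cv2.INTER_CUBIC),'s1.png'); o=manip.get_obs();print(o['torque'],o['position'],o['ft_force'])
E
```

```text
clock: 4.58
position: [0.4462, -0.2724, 0.2943]
ee_rot: [0.82, 0.573, -0.0, -0.001]
ft_force: [-0.5, 0.9, -2.8]
grip_width: 0.176
grasp_force: 79.1
[ 0.01698011 -0.00763176 -0.00642525] [ 0.44614217 -0.27236113  0.29414312] [-0.95510603 -0.39180814 -2.87790037]
```

View pics/s1.png

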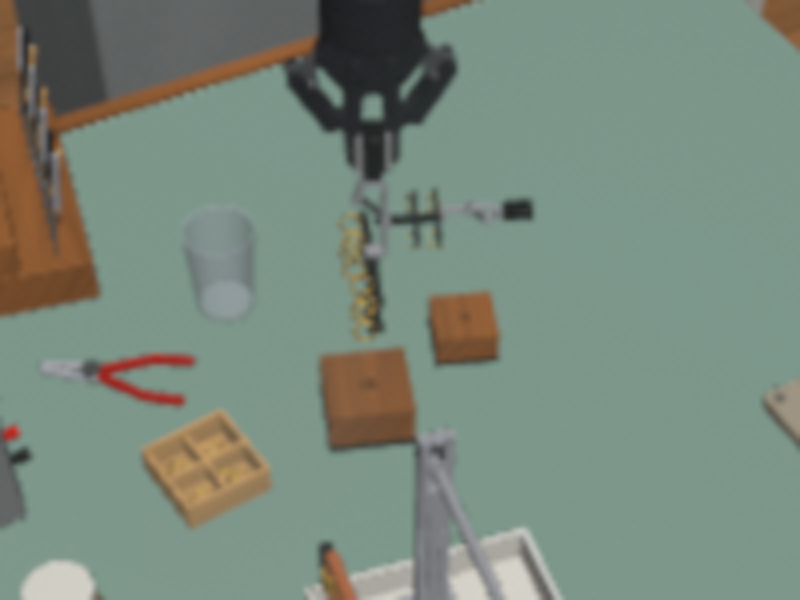

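```bash
python3 -m crank '[[[0.5,-0.4,5,0,0,0,1.2],[0.5,-0.4,5.5,0,0,0,1.3],[0.5,-0.4,5.5,0,0,0,1.3],[0.5,-0.4,5.5,0,0,0,1.3],[0.5,-0.4,5.5,0,0,0,1.3],[0.5,1.6,5.5,0,0,0,1.3],[0.5,1.7,5.5,0,0,0,1.3],[0.5,1.7,5.5,0,0,0,1.3],[0.5,1.7,4,0,0,0,0.8],[0.5,0,1.7,0,0,0,0],[0.5,0,0,0,0,0,0],[0.5,0,0,0,0,0,0],[0.5,0,0,0,0,0,0]]]'; python3 - <<'E'
from h import *
im,d,T,K=snap('scene'); im2,d2,T2,K2=snap('wrist')
save(np.hstack([cv2.resize(im[150:330,230:410],(400,400),interpolation=cv2.INTER_CUBIC),cv2.resize(im2,(400,300)).repeat(1,0)[:300].copy() if 0 else cv2.copyMakeBorder(cv2.resize(im2,(400,300)),0,100,0,0,0)]),'s2.png')
o=manip.get_obs();X=R.from_quat(o['ee_rot']).as_matrix();print(o['torque'],o['position'],o['ft_force'],o['clock'],np.degrees(np.arctan2(X[1,1],X[0,1])))
P=pts(d2,T2,K2);z=P[...,2];hsv=cv2.cvtColor(im2,cv2.COLOR_RGB2HSV)
b=(z>.19)&(z<.235)&(d2>0)&(hsv[...,0]>8)&(hsv[...,0]<30)&(hsv[...,1]>110)&(P[...,1]>.2)&(P[...,1]<.26)
ex=np.array([.9877,-.1564]);ey=np.array([.1564,.9877]);M=np.array([.5375,.117])
S=lambda q:np.c_[(q[:,:2]-M)@ex,(q[:,:2]-M)@ey,q[:,2]]
q=S(P[b]);print('brass',len(q),q.mean(0),np.percentile(q,[5,95],axis=0),np.argwhere(b).mean(0)) if len(q) else print('none')
A=S(P.reshape(-1,3)); r=(A[:,2]>.19)&(A[:,2]<.225)&(abs(A[:,0])<.02)&(abs(A[:,1])<.15)&(d2.ravel()>0)
q=A[r];print('rail',len(q),np.percentile(q,[1,50,99],axis=0))
E
```

```text
clock: 6.25
position: [0.4939, 0.2181, 0.2953]
ee_rot: [0.761, 0.649, -0.0, 0.0]
ft_force: [1.3, -0.2, -3.2]
grip_width: 0.175
grasp_force: 79.2
[ 0.03932888  0.10679484 -0.08317816] [0.49388437 0.21846968 0.29546503] [ 0.55018744  0.5271779  -2.5630585 ] 6.35 -9.055859629794162
brass 592 [-0.00882601  0.11418753  0.20940715] [[-0.0491429   0.10674348  0.20082921]
 [ 0.00683721  0.1195414   0.21381923]] [189.13006757 342.25675676]
rail 2603 [[-0.01143154  0.01539577  0.20195757]
 [-0.00229215  0.09971714  0.20719956]
 [ 0.00729579  0.14875165  0.21683498]]
```

View pics/s2.png

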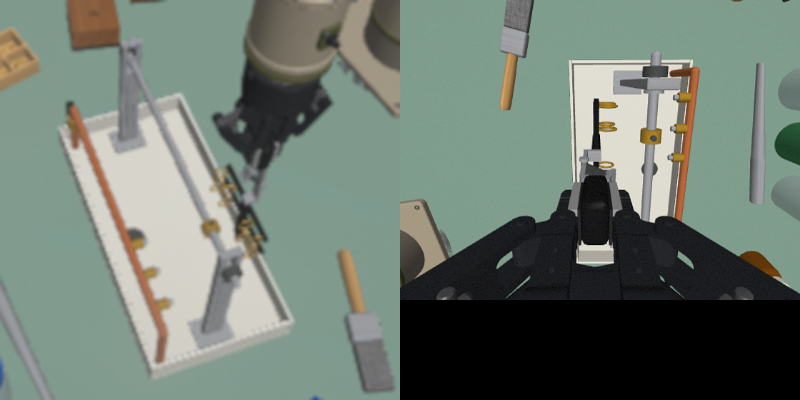

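```bash
python3 - <<'E'
from h import *
ex=np.array([.9877,-.1564]);ey=np.array([.1564,.9877]);M=np.array([.5375,.117])
for n in ['wrist','top','scene']:
    im,d,T,K=load(n);P=pts(d,T,K);q=P[...,:2]-M;sx=q@ex;sy=q@ey;z=P[...,2]
    for y0,y1 in ([(.07,.1),(.125,.15)] if n=='wrist' else [(-.12,-.02),(0,.09)]):
        m=(d>0)&(z>.185)&(z<.225)&(abs(sx)<.02)&(sy>y0)&(sy<y1)
        v,u=np.where(m); pl=np.array([plane(a,b,.204,T,K)[:2]-M for a,b in zip(u,v)])
        A=np.c_[pl@ex]; print(n,y0,m.sum(),'x on axis plane mean',pl.dot(ex).mean().round(4),np.percentile(pl@ex,[1,99]).round(4),'z99',np.percentile(z[m],[50,95,99]).round(4))
im,d,T,K=load('wrist')
P=pts(d,T,K);hsv=cv2.cvtColor(im,cv2.COLOR_RGB2HSV);q=P[...,:2]-M
b=(P[...,2]>.195)&(abs(q@ex)<.014)&(hsv[...,0]>8)&(hsv[...,0]<30)&(hsv[...,1]>110)&(abs(q@ey-.113)<.02)
v,u=np.where(b);pl=np.array([plane(a,c,.21,T,K)[:2]-M for a,c in zip(u,v)]);print('collar x',pl.dot(ex).mean(),'y range',np.percentile(pl@ey,[1,99]),'z99',np.percentile(P[b][:,2],[50,99]))
o=manip.get_obs();p=o['position'][:2]-M;print('tcp st',p@ex,p@ey,o['position'])
# rack grip top in wrist
g=(P[...,2]>.30)&(P[...,2]<.36)&(np.hypot(*(P[...,:2]-o['position'][:2]).transpose(2,0,1))<.03);print('grip',g.sum(),np.median(P[g],0))
E
```

```text
wrist 0.07 496 x on axis plane mean -0.0013 [-0.0062  0.0038] z99 [0.2069 0.2083 0.2087]
wrist 0.125 498 x on axis plane mean -0.0014 [-0.0063  0.0037] z99 [0.2068 0.2083 0.209 ]
top -0.12 118 x on axis plane mean -0.001 [-0.0059  0.0039] z99 [0.207  0.2107 0.211 ]
top 0 106 x on axis plane mean -0.001 [-0.006   0.0038] z99 [0.2069 0.2099 0.211 ]
scene -0.12 99 x on axis plane mean 0.0018 [-0.0032  0.0069] z99 [0.2061 0.2089 0.2115]
scene 0 106 x on axis plane mean 0.0017 [-0.0034  0.0066] z99 [0.2058 0.2089 0.2097]
collar x 0.006143559308852851 y range [-0.05980605  0.12099462] z99 [0.21174933 0.37595051]
tcp st -0.0589490158954263 0.09340011750987465 [0.49388437 0.21846968 0.29546503]
grip 10719 [0.49464223 0.22732339 0.33253269]
```

```bash
python3 -m crank '[[[0.5,0,0,-1.3,0,0,0],[0.5,0,0,-1.2,0,0,0],[0.5,1.48,-0.23,0,0,0,0],[0.5,1.48,-0.23,0,0,0,0],[0.5,0.99,-0.16,0,0,0,0],[0.5,0.5,-0.08,0,0,0,0],[0.5,0.4,-0.06,0,0,0,0],[0,0,0,0,0,0,0],[0,0,0,0,0,0,0]]]'; cat > st.py <<'E'
from h import *
ex=np.array([.9877,-.1564]);ey=np.array([.1564,.9877]);M=np.array([.5375,.117])
o=manip.get_obs();p=o['position'][:2]-M;f=o['ft_force'];X=R.from_quat(o['ee_rot']).as_matrix()
print('seat st x,y,z',p@ex,p@ey,o['position'][2]-.0208,'f st',f[:2]@ex,f[:2]@ey,f[2],'tq',o['torque'].round(2),'yaw',np.degrees(np.arctan2(X[1,1],X[0,1])),X[:,2].round(3),o['clock'])
E
python3 st.py
```

```text
clock: 7.48
position: [0.5419, 0.212, 0.2705]
ee_rot: [0.76, 0.65, 0.0, 0.0]
ft_force: [-0.2, -1.0, -3.6]
grip_width: 0.171
grasp_force: 79.2
seat st x,y,z -0.010464113454558489 0.09452142027838756 0.24965336105888575 f st -0.049664777645210684 -1.019366637179538 -3.5790031499828108 tq [-0.03  0.01  0.  ] yaw -8.949961690231198 [ 0. -0. -1.] 7.475
```

```bash
python3 -m crank '[[[0.5,0.45,-0.07,0,0,0,0],[0.5,0.46,-0.07,0,0,0,0],[0.5,0,0,0,0,0,0],[0.5,0,0,0,0,0,0]]]'; python3 st.py;  python3 -m crank '[[[0.5,0,0,-0.4,0,0,0],[0.5,0,0,-0.4,0,0,0],[0.5,0,0,-0.2,0,0,0],[0.5,0,0,0,0,0,0]]]'; python3 st.py
```

```text
clock: 7.98
position: [0.5512, 0.2105, 0.2703]
ee_rot: [0.76, 0.65, 0.0, -0.0]
ft_force: [0.1, -0.6, -3.1]
grip_width: 0.176
grasp_force: 79.2
seat st x,y,z -0.0010563581790032877 0.09452532450297743 0.24948567390568804 f st 0.22648594723106635 -0.535480322762452 -3.1208148335261083 tq [ 0.04 -0.03 -0.03] yaw -8.964960587913977 [-0.  0. -1.] 7.975
clock: 8.48
position: [0.5512, 0.2104, 0.2601]
ee_rot: [0.76, 0.65, -0.0, -0.0]
ft_force: [-0.4, -0.2, -3.0]
grip_width: 0.175
grasp_force: 79.3
seat st x,y,z -0.0010720267745374223 0.09436974749091309 0.23932864988390024 f st -0.397789152643608 -0.2479513191705758 -2.987694479432682 tq [-0.02  0.04 -0.02] yaw -8.96697734285049 [-0. -0. -1.] 8.475
```

```bash
for i in 1; do python3 -m crank '[[[0.5,0,0,-0.2,0,0,0],[0.5,0,0,-0.2,0,0,0],[0.5,0,0,-0.2,0,0,0],[0.5,0,0,-0.2,0,0,0]]]'; python3 st.py; done; python3 -m crank '[[[0.5,0,0,-0.2,0,0,0],[0.5,0,0,-0.2,0,0,0]]]'; python3 st.py
```

```text
clock: 8.98
position: [0.551, 0.2109, 0.2532]
ee_rot: [0.76, 0.65, 0.0, -0.0]
ft_force: [-5.1, -0.4, 7.8]
grip_width: 0.179
grasp_force: 81.0
seat st x,y,z -0.0013822386807039945 0.09490185075982577 0.2324194805152489 f st -4.94202094797546 -1.2074776413478867 7.761485246333875 tq [-0.12  1.39 -0.  ] yaw -8.94635254082275 [ 0.  0. -1.] 8.975
clock: 9.22
position: [0.5506, 0.2115, 0.2494]
ee_rot: [0.76, 0.65, 0.0, -0.0]
ft_force: [-5.6, 0.5, 7.1]
grip_width: 0.18
grasp_force: 80.8
seat st x,y,z -0.0017986292162612022 0.09540499346515213 0.22857264418331963 f st -5.574109358966825 -0.3716273754328154 7.06024120366572 tq [0.22 1.61 0.  ] yaw -8.909804118935766 [-0.     0.001 -1.   ] 9.225
```

```bash
python3 -m crank '[[[0.5,0,0,-0.2,0,0,0],[0.5,0,0,-0.2,0,0,0],[0.5,0,0,-0.2,0,0,0],[0.5,0,0,-0.2,0,0,0]]]'; python3 st.py; python3 -m crank '[[[0.5,0,0,-0.2,0,0,0],[0.5,0,0,-0.2,0,0,0],[0.5,0,0,-0.2,0,0,0]]]'; python3 st.py
```

```text
clock: 9.72
position: [0.5503, 0.2115, 0.2408]
ee_rot: [0.76, 0.65, -0.0, -0.001]
ft_force: [-6.6, 0.5, 2.7]
grip_width: 0.174
grasp_force: 80.6
seat st x,y,z -0.0021481649434603846 0.09535793647836469 0.21999976957536466 f st -6.614233697461924 -0.5353870989222067 2.6777041603502307 tq [0.28 1.56 0.06] yaw -8.89571926928985 [-0.001  0.001 -1.   ] 9.725
clock: 10.1
position: [0.5503, 0.2113, 0.2345]
ee_rot: [0.76, 0.65, -0.0, -0.001]
ft_force: [-4.4, 0.8, 1.4]
grip_width: 0.181
grasp_force: 80.0
seat st x,y,z -0.002099960281479599 0.09518297603182169 0.21373754977251536 f st -4.48257701842032 0.053954739875038515 1.3723481157255544 tq [ 0.23  1.35 -0.03] yaw -8.902342577020809 [-0.001  0.001 -1.   ] 10.1
```

```bash
python3 -m crank '[[[0.5,0,0,-0.15,0,0,0],[0.5,0,0,-0.15,0,0,0],[0.5,0,0,-0.15,0,0,0]]]'; python3 st.py; python3 -m crank '[[[0.5,0,0,-0.1,0,0,0],[0.5,0,0,-0.1,0,0,0]]]'; python3 st.py
```

```text
clock: 10.48
position: [0.5509, 0.2109, 0.23]
ee_rot: [0.76, 0.65, 0.0, -0.0]
ft_force: [-5.0, 1.5, 1.4]
grip_width: 0.173
grasp_force: 80.0
seat st x,y,z -0.0014276049142537607 0.09486056399520001 0.2091590944478715 f st -5.212472080775168 0.6484563850132458 1.3727907862744197 tq [ 0.28  1.19 -0.01] yaw -8.935320611301062 [-0.  0. -1.] 10.475
clock: 10.72
position: [0.5508, 0.2104, 0.2273]
ee_rot: [0.76, 0.65, -0.001, -0.0]
ft_force: [-4.9, 0.6, -1.7]
grip_width: 0.174
grasp_force: 79.5
seat st x,y,z -0.0014807489064800547 0.09436154493993369 0.20652854349170502 f st -4.8911287844938185 -0.13791440974986233 -1.7154470235042858 tq [ 0.22  1.27 -0.01] yaw -8.956457617580293 [-0.001 -0.    -1.   ] 10.725
```

```bash
python3 -m crank '[[[0.5,0,0,-0.1,0,0,0]]]'; python3 st.py
```

```text
clock: 10.85
position: [0.5507, 0.2103, 0.2261]
ee_rot: [0.76, 0.65, -0.001, -0.0]
ft_force: [-4.7, 0.0, -2.8]
grip_width: 0.176
grasp_force: 79.4
seat st x,y,z -0.0015681873050122145 0.09425412744242699 0.20532529285076673 f st -4.613062198649406 -0.7142878132472524 -2.813447010053064 tq [ 0.23  1.3  -0.03] yaw -8.956117927798912 [-0.002 -0.    -1.   ] 10.85
```

```bash
python3 -m crank '[[[0.5,0,0,-0.1,0,0,0]]]'|sed -n 2,4p; python3 -m crank '[[[0.5,0,0,-0.1,0,0,0]]]'|sed -n 2,4p; python3 st.py
```

```text
position: [0.5505, 0.2103, 0.2249]
ee_rot: [0.76, 0.65, -0.001, -0.0]
ft_force: [-4.8, 1.1, -3.7]
position: [0.5503, 0.2102, 0.2236]
ee_rot: [0.76, 0.65, -0.001, -0.001]
ft_force: [-5.9, 1.6, -6.8]
seat st x,y,z -0.0018839875833006384 0.09401945240438196 0.20279070272366168 f st -6.107857200747179 0.6261852882068741 -6.807383331582456 tq [ 0.28  1.46 -0.02] yaw -8.957186890693121 [-0.003 -0.001 -1.   ] 11.1
```

```bash
python3 -m crank '[[[0.5,0,0,-0.1,0,0,0]]]'|sed -n 2,4p; python3 st.py; python3 -m crank '[[[0.5,0,0,-0.1,0,0,0]]]'|sed -n 2,4p; python3 st.py
```

```text
position: [0.5516, 0.2098, 0.2232]
ee_rot: [0.76, 0.649, -0.0, 0.0]
ft_force: [-0.4, 0.3, -2.7]
seat st x,y,z -0.0005512426043314859 0.09389448303584128 0.20237373145239063 f st -0.49012303174713345 0.25044141542458376 -2.6544501975223738 tq [-0.05 -0.03  0.01] yaw -9.00263786515464 [ 0.    -0.001 -1.   ] 11.225
position: [0.5519, 0.2099, 0.2227]
ee_rot: [0.76, 0.649, 0.0, 0.0]
ft_force: [-0.3, -0.3, 0.3]
seat st x,y,z -0.00027655839709999334 0.09403858167555912 0.20190689212925295 f st -0.20628987638623653 -0.3731136049089395 0.2593252902732976 tq [-0.21  0.07 -0.05] yaw -9.01581821549685 [ 0.001 -0.    -1.   ] 11.35
```

```bash
python3 -m crank '[[[0.5,0.02,0.15,0.05,0,0,0],[0.5,0.03,0.15,0,0,0,0],[0.5,0.02,0.1,0,0,0,0],[0.5,0.02,0.1,0,0,0,0],[0.5,0,0,0,0,0,0]]]'|sed -n 2,4p; python3 st.py; python3 -m crank '[[[0.5,0.02,0.1,0,0,0,0]]]'|sed -n 2,4p; python3 st.py
```

```text
position: [0.5522, 0.2156, 0.2233]
ee_rot: [0.76, 0.65, 0.0, 0.0]
ft_force: [0.3, -0.2, -3.1]
seat st x,y,z -0.0009165167525382022 0.09964385588932795 0.202548340003399 f st 0.3508364103312017 -0.1565578479691467 -3.086784794966479 tq [-0.03  0.02  0.04] yaw -8.961973251581144 [ 0.  0. -1.] 11.975
position: [0.5524, 0.2163, 0.2233]
ee_rot: [0.76, 0.65, -0.0, 0.0]
ft_force: [0.1, -0.0, -3.2]
seat st x,y,z -0.0007906697273073675 0.10045952022198258 0.20250527231680987 f st 0.14192402331978016 -0.00927032762265278 -3.2383207378069603 tq [-0.    0.03 -0.02] yaw -8.980975524070733 [ 0. -0. -1.] 12.1
```

```bash
python3 -m crank '[[[0.5,0.01,0.08,0,0,0,0]]]'|sed -n 4p; python3 st.py; python3 -m crank '[[[0.5,0.01,0.08,0,0,0,0]]]'|sed -n 4p; python3 st.py
```

```text
ft_force: [-1.0, -4.1, -0.5]
seat st x,y,z -0.0007613103637261749 0.1007181988839368 0.2025152282593069 f st -0.2995987513101843 -4.227466281158386 -0.5148881511303273 tq [-1.    0.36  0.06] yaw -8.998423134139133 [-0.    -0.001 -1.   ] 12.225
ft_force: [-2.8, -7.3, 0.1]
seat st x,y,z -0.0007243892509787444 0.10081240254202482 0.2024424946204877 f st -1.5975881712922335 -7.629601811276676 0.10222823892727462 tq [-1.7   0.76  0.01] yaw -9.030267656207577 [-0.001 -0.002 -1.   ] 12.35
```

```bash
python3 -m crank '[[[0.5,-0.02,-0.15,-0.05,0,0,0],[0.5,0,0,0,0,0,0]]]'|sed -n 4p; python3 st.py; python3 -m crank '[[[3,0,0,0,0,0,0],[3,0,0,0,0,0,0],[3,0,0,0,0,0,0],[3,0,0,0,0,0,0]]]'; python3 st.py
```

```text
ft_force: [1.2, -1.2, -2.6]
seat st x,y,z -0.0007444997463248186 0.10059822093537177 0.20200377994702468 f st 1.3383856261208682 -0.990602930491411 -2.6198220718045095 tq [-0.33 -0.04 -0.04] yaw -8.978649217205094 [ 0.  0. -1.] 12.6
clock: 13.1
position: [0.5524, 0.2167, 0.2229]
ee_rot: [0.76, 0.65, 0.0, 0.0]
ft_force: [0.8, 0.3, 0.2]
grip_width: 0.352
grasp_force: 0.0
seat st x,y,z -0.0008609211591819848 0.10078104324932462 0.2021463758315037 f st 0.7753223576988578 0.37849898308541124 0.1655489368603609 tq [-0.02 -0.03 -0.02] yaw -8.963037404370699 [ 0.  0. -1.] 13.1
```

```bash
python3 -m crank '[[[3.4,0,0,0.6,0,0,0],[3.4,0,0,1.5,0,0,0],[3.4,0,0,2,0,0,0],[3.4,0,0,3,0,0,0],[3.4,0,0,4,0,0,0],[3.4,0,0,4,0,0,0],[3.4,0,0,0,0,0,0],[3.4,0,0,0,0,0,0],[3.4,0,0,0,0,0,0],[3.4,0,0,0,0,0,0],[3.4,0,0,0,0,0,0]]]'; python3 - <<'E'
from h import *
ex=np.array([.9877,-.1564]);ey=np.array([.1564,.9877]);M=np.array([.5375,.117])
im,d,T,K=snap('scene'); im2,d2,T2,K2=snap('wrist'); im3,d3,T3,K3=snap('top')
o=manip.get_obs();print(o['ft_force'],o['position'])
save(np.hstack([cv2.resize(im[150:330,230:410],(400,400),interpolation=cv2.INTER_CUBIC),cv2.copyMakeBorder(cv2.resize(im2,(400,300)),0,100,0,0,0)]),'s3.png')
for P,dd in [(pts(d2,T2,K2),d2),(pts(d3,T3,K3),d3)]:
    q=P[...,:2]-M;sx=q@ex;sy=q@ey;z=P[...,2]
    g=(dd>0)&(abs(sx)<.04)&(abs(sy-.1)<.04)&(z>.24)&(z<.275)
    if g.sum()>5: print('grip',g.sum(),sx[g].mean(),sy[g].mean(),np.percentile(z[g],[5,50,95]),cv2.minAreaRect((np.c_[sx[g],sy[g]]*1000).astype(np.float32)))
E
```

```text
clock: 14.48
position: [0.5523, 0.2164, 0.3735]
ee_rot: [0.76, 0.65, -0.0, -0.0]
ft_force: [-0.2, -0.1, -0.4]
grip_width: 0.397
grasp_force: 0.0
[-0.15590793  0.28598432  1.37950823] [0.55235025 0.2165165  0.37371467]
grip 653 -0.0008228077355729769 0.10207043382596687 [0.24655488 0.25791034 0.25946281] ((-0.8809146881103516, 100.57853698730469), (26.747169494628906, 15.6104097366333), 89.73184967041016)
```

View pics/s3.png

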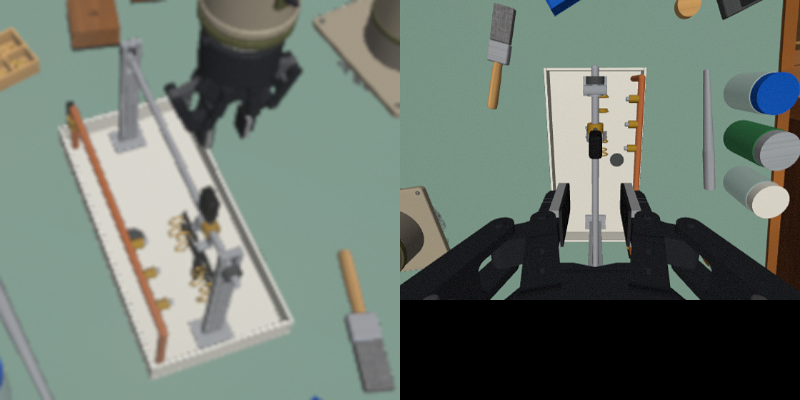

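```bash
python3 -m crank '[[[3.4,0,0,1,0,0,0],[3.4,0,0,0,0,0,0],[3.4,0,0,0,0,0,0],[3.4,0,0,0,0,0,0],[3.4,0,0,0,0,0,0],[3.4,0,0,0,0,0,0],[3.4,0,0,0,0,0,0],[3.4,0,0,0,0,0,0],[3.4,0,0,0,0,0,0],[3.4,0,0,0,0,0,0],[3.4,0,0,0,0,0,0],[3.4,0,0,0,0,0,0]]]'|head -1; python3 -c "
from workcell import job
print(job.hand_in())"
```

```text
clock: 16.12
the job is handed in; nothing more can be done
None
```

The rack hangs upright on the rinse rail, up against the collar's long-rail side, and the job was handed in at about 16 s with the robot clear. I judged the gate shut by feel, because the sideways force dropped to nothing just before the crook's ceiling touched the rail; I did not see it in a picture.

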